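# Switch on and tare the bench scale

## Robot

A 7-joint arm with a two-finger parallel gripper is mounted at the origin on the work surface. World frame = base frame: x ahead of the robot, y to its left, z up, the work surface at z = 0. Lengths are in m, angles in rad, forces in N, time in s.
With the tool pointing down it reaches from about 0.4 to 0.925 m from the base axis. Payload 4.1 kg.
Tool frame: the origin (TCP) lies on the centre line of the jaws, within the pads' length; the fingertips stand 25 mm ahead of it and the grasp point (between the pads) lies 6 mm ahead of it (arm.tcp_to_tips is the distance from the TCP to the fingertips, in m); z points along the fingers, y is the line along which they close (so a half turn about z gives the same grasp; the last joint's range is limited). The gripper opens to 85 mm and grips with 20 to 120 N. Pads are 22 mm wide; open, the fingers measure 114 mm over their backs; the gripper's body (76 mm by 85 mm) begins 54 mm behind the grasp point. The pads swing forward as they close: fully open they stand 13 mm farther back than shut.
Start: joints at [1.228, 0.398, 0.045, 1.537, -0.019, 1.207, -0.051], TCP at [0.157, -0.631, 0.256] pointing down, gripper open.
Joint ranges: [-2.82, 2.82], [-0.49, 2.23], [-1.37, 1.46], [0, 2.46], [-1.36, 4.5], [0.23, 2], [-2.94, 2.94]. Speed limits (rad/s): [2.57, 2.57, 3.14, 3.14, 3.14, 3.14, 3.14].

## Interface

Orientations are given as [roll, pitch, yaw] about the fixed x, y, z axes, in that order (R = Rz(yaw) Ry(pitch) Rx(roll)).
In Python, from bench import arm gives the robot as it stands.
- The arm moves only by the tool servo_tool, never from a script. Its argument "motion" is one flat list of numbers, 5 for each row, row after row: the shift along the world's x, y, z in units of 75 cm (1.0 is 75 cm), then the turn about the world's z in units of 60 degrees (1.0 is 60 degrees), then the opening, from 0 (shut) to 1 (fully open). A call has 1 to 5 rows; each row shifts and turns the commanded pose from where the row before left it; what a row does not reach is not made up. A row lasts 1/10 s, in which the tool goes at most 50 mm and 8.59 degrees, less where a joint would pass 70% of its speed; a pose out of reach is approached as far as the arm can. A call with a number of a shift or a turn outside -1 to 1 is refused whole. A call with a gripper value outside its range is refused whole. The fingers move at their own pace and stop on an object; "squeeze" is the grip in N (left out, the last holds). Time passes only in rows, so rows that do not move let the fingers close. It gives the time, the measured TCP pose, the force, the opening and the grip force at its end, in the units of the state.
- arm.sense(): the state, without advancing time (a new reading comes with each control period).
- arm.get_image(name): name is "side" or "top" or "wrist"; returns (picture, depth): 420x560x3 uint8, red, green, blue; 420x560 float32, m along the optical axis (not along the pixel's ray), 0 where there is no reading.
- arm.camera_info(name): a dict with "vfov" (degrees; the focal length in pixels is half the picture's height over the tangent of half this angle, whatever the lens; pixels are square), "cx", "cy" (the principal point, pixels), "dist_coeffs" ([k1, k2, p1, p2, k3] as OpenCV has them; the pictures are not rectified), "position" and "rotation" of the camera in the world; the wrist camera has in their place "T_tool_cam" (4x4, takes a point from camera to tool coordinates, whose origin is the TCP and whose axes are the flange's). Camera axes: x right, y down, z forward; pixel columns grow to the right and rows downward; lengths in m; the calibration is good to about 2 mm. A picture is of the moment at which its call begins: read the wrist's pose just before it. camera_info takes no time and is no camera call.
- arm.close_job(): hands the job in; it is judged then, once.
The state is a dict: "clock": time; "joints": joint angles; "dq": joint speeds; "tau": joint torques, N m; "tool_pos": TCP position; "orientation": TCP orientation; "ft_force": force on the tool from outside, world axes, zero at the start; "moment": the same for the moment, N m; "grip_width": finger opening in m; "gripper_force": force on a finger pad.
Only numpy, scipy, OpenCV 4.12 (cv2) and the standard library are available. Lean on these libraries where they do the work, as an engineer would, in place of code of your own. Each camera call takes 0.05 s, during which the arm holds its last target. There are 200 camera calls.

## Task

Get the bench scale ready to weigh a bird, its tub already standing empty on the platform: with the fingertips, gently press the round key down to switch the scale on and let it come up again, then gently press down the long bar-shaped key and keep it down for about a second to tare, let it go and withdraw. Do not press the square or cross-shaped key, and leave the tub, bottle, jar and spoon where they are.

Things in the scene. Friction and masses are not known exactly. Their poses are not given: they have to be found in the camera images.
- scale: fixed bench scale, white housing 330 (x) by 280 (y) mm. Origin under its centre on the bench, -x its front, z up. Front: black panel, top 40 mm up, four white keys in a row along y, 56 mm apart, all at x = -122 mm; their order varies. Behind them a display, 43 mm high, from x = -82 mm; then the steel weighing platform, top 58 mm up, x = -40 to 160 mm.
- round_key_base: thin fixed black tile (52 by 50 by 2 mm) on the panel; the white key at its centre is a round disc, 28 mm across (the on key). Origin: centre of the tile's underside, 40 mm above the bench; axes parallel to the scale's. The flat key top is 14 mm above this origin when up.
- round_key (a joint): travel of the round key straight down, m: 0 = up, 0.006 = fully down. It counts as pressed from 0.003. Spring: starts to move at 1.5 N, 3.3 N at 0.003, 5.1 N at 0.006; comes up by itself when let go. Fully down its top is still 6 mm above the tile.
- bar_key_base: thin fixed black tile (52 by 50 by 2 mm) on the panel; the white key at its centre is a long narrow bar, 44 mm (base x) by 14 mm (base y) (the tare key). Origin: centre of the tile's underside, 40 mm above the bench; axes parallel to the scale's. The flat key top is 14 mm above this origin when up.
- bar_key (a joint): travel of the bar key straight down, m: 0 = up, 0.006 = fully down. It counts as pressed from 0.003. Spring: starts to move at 1.5 N, 3.3 N at 0.003, 5.1 N at 0.006; comes up by itself when let go. Fully down its top is still 6 mm above the tile.
- square_key_base: thin fixed black tile (52 by 50 by 2 mm) on the panel; the white key at its centre is a square, 26 by 26 mm (not to be pressed). Origin: centre of the tile's underside, 40 mm above the bench; axes parallel to the scale's. The flat key top is 14 mm above this origin when up.
- square_key (a joint): travel of the square key straight down, m: 0 = up, 0.006 = fully down. It counts as pressed from 0.003. Spring: starts to move at 1.5 N, 3.3 N at 0.003, 5.1 N at 0.006; comes up by itself when let go. Fully down its top is still 6 mm above the tile.
- cross_key_base: thin fixed black tile (52 by 50 by 2 mm) on the panel; the white key at its centre is a plus-shaped cross, 32 mm across with arms 10 mm wide (not to be pressed). Origin: centre of the tile's underside, 40 mm above the bench; axes parallel to the scale's. The flat key top is 14 mm above this origin when up.
- cross_key (a joint): travel of the cross key straight down, m: 0 = up, 0.006 = fully down. It counts as pressed from 0.003. Spring: starts to move at 1.5 N, 3.3 N at 0.003, 5.1 N at 0.006; comes up by itself when let go. Fully down its top is still 6 mm above the tile.
- tub: loose open grey plastic tub, 130 (x) by 160 (y) by 55 mm high, about 0.2 kg, standing empty on the scale's platform; origin under its centre; its top is 113 mm above the bench. To be left alone.
- bottle: loose upright amber bottle, 52 mm across, 115 mm high, beside the scale; origin under its centre. To be left alone.
- jar: loose upright glass jar with lid, 60 mm across, 70 mm high, beside the scale; origin under its centre. To be left alone.
- spoon: loose steel feeding spoon, 150 mm long, lying flat on the bench in front of the scale; its long direction is its x axis; origin under it near its middle. To be left alone.

How it is judged:
On the way, in this order (a step that is already met when the one before it is completed fails the run):
1. the round key is pressed by the fingers (3 mm or more) (value of joint round_key above 0.003 m and contact force between the fingers and round_key_base above 0.5 N and value of joint bar_key below 0.0015 m), for 0.05 s.
2. the round key is let up again (value of joint round_key below 0.001 m), for 0.1 s.
3. the bar key is held down by the fingers for half a second or more (3 mm or more) (value of joint bar_key above 0.003 m and contact force between the fingers and bar_key_base above 0.5 N and value of joint round_key below 0.0015 m), for 0.5 s.
4. the bar key is let up again (value of joint bar_key below 0.001 m), for 0.1 s.
At the end, for the whole second after the job is handed in: After the round key and then the bar key have been pressed in that order, all four keys are up (within 1 mm), and the tub, bottle, jar and spoon are at rest within 10 mm of where they began (value of joint each of round_key, bar_key, square_key, cross_key below 0.001 m and distance of each of tub, bottle, jar, spoon from where it was at the start of the episode below 0.01 m and linear speed of each of tub, bottle, jar, spoon below 0.02 m/s); the robot touches nothing.
It fails at once if the square key is pressed (2 mm or more) (value of joint square_key above 0.002 m).
It fails at once if the cross key is pressed (2 mm or more) (value of joint cross_key above 0.002 m).
It fails at once if a key, the panel or the scale is pressed harder than 25 N (contact force between any of the arm, the fingers and round_key_base above 25 N or contact force between any of the arm, the fingers and bar_key_base above 25 N or contact force between any of the arm, the fingers and square_key_base above 25 N or contact force between any of the arm, the fingers and cross_key_base above 25 N or contact force between any of the arm, the fingers and scale above 25 N).
It fails at once if the tub, bottle, jar or spoon is moved or lifted by more than 10 mm (distance of any of tub, bottle, jar, spoon from where it was at the start of the episode above 0.01 m).
It also fails if it takes over 38 s, if anything falls off the work surface, if the arm or the gripper's body presses on something with over 40 N, if the wrist force passes 120 N, or if a joint passes its speed limit or range.

## Working session

There is one attempt and no reset: what is moved stays moved. The work goes in short steps, Python scripts to look and compute and a tool call to move; the robot and the scene stay as the last step left them, time stands still between calls to the robot, and variables do not carry over. Pictures are saved under pics/ and viewed, at most 10 in all, crops included, and the job is handed in when it is done.

Besides the shell and the picture viewer there is one more tool, called after "Emit:" as name(argument=value, ...) on one line, values as JSON. servo_tool: Moves the arm, as the interface text tells. Its arguments: {"type":"object","properties":{"motion":{"type":"array"},"squeeze":{"type":"number"}},"required":["motion"]}

```bash
mkdir -p pics; cat > h.py <<'E'
from bench import arm
import numpy as np, cv2
def cam(n):
    c=arm.camera_info(n); f=210/np.tan(np.radians(c['vfov'])/2)
    K=np.array([[f,0,c['cx']],[0,f,c['cy']],[0,0,1]]); return c,K,np.array(c['dist_coeffs'],float)
def pt_plane(n,uv,z):
    c,K,D=cam(n); r=cv2.undistortPoints(np.array(uv,float).reshape(-1,1,2),K,D).reshape(-1,2)
    d=np.c_[r,np.ones(len(r))]@np.array(c['rotation']).T; p=np.array(c['position'])
    return p+d*((z-p[2])/d[:,2])[:,None]
E
python3 - <<'E'
from h import *
s=arm.sense();print(s)
for n in('top','side'):
    im,d=arm.get_image(n);cv2.imwrite(f'pics/{n}.png',im[:,:,::-1]);np.save(f'{n}_d.npy',d);print(arm.camera_info(n))
print(arm.tcp_to_tips)
E
```

```text
{'clock': 0.0, 'joints': array([ 1.22800955,  0.39921234,  0.04503412,  1.53789757, -0.01872523,
        1.20687097, -0.05071292]), 'dq': array([-0.00111655,  0.00026022,  0.00076057,  0.00031952, -0.0007253 ,
       -0.00072179,  0.00174984]), 'tau': array([-1.00560290e-03, -4.75127184e+01,  1.36422683e+00, -2.54212636e+01,
        1.15884168e-02,  9.54355462e-03, -5.63377100e-06]), 'tool_pos': array([ 0.15678593, -0.6302036 ,  0.25524244]), 'orientation': array([-3.13962949e+00,  1.13494999e-04,  2.43876509e-01]), 'ft_force': array([-0.31950886, -0.01540358, -0.13735728]), 'moment': array([0.00088151, 0.02675509, 0.02613007]), 'gripper_force': 0.0, 'grip_width': 0.08526190962056637}
{'vfov': 45.26175820490448, 'cx': 280.8151193000176, 'cy': 212.5602396446003, 'dist_coeffs': array([-0.12042239,  0.        ,  0.        ,  0.        ,  0.        ]), 'position': array([0.40511866, 0.04531597, 1.10560082]), 'rotation': array([-2.92626841, -0.00489625, -1.61633101])}
{'vfov': 56.81841582326184, 'cx': 278.5213577010778, 'cy': 202.6578573756177, 'dist_coeffs': array([-0.07051795,  0.        ,  0.        ,  0.        ,  0.        ]), 'position': array([0.24377452, 0.40739629, 0.69614045]), 'rotation': array([-2.45775673, -0.0045793 , -2.26752019])}
0.025
```

View pics/top.png

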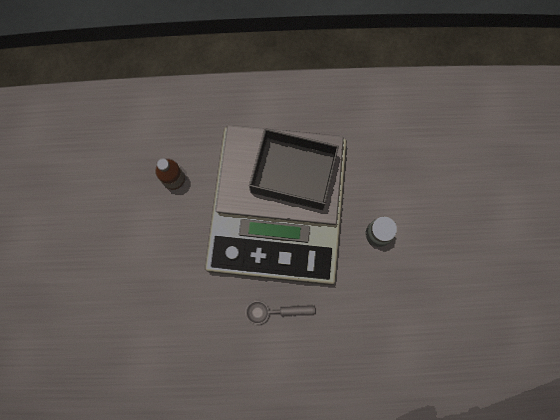

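View pics/side.png

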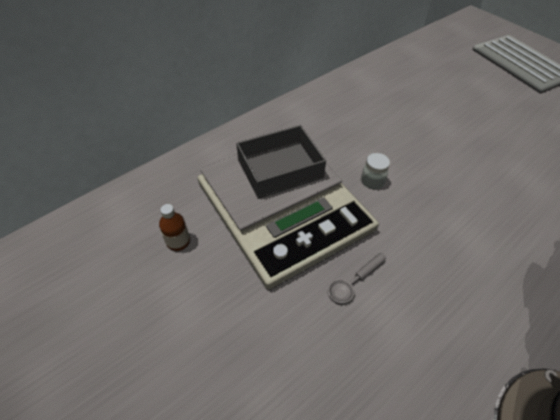

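The top view shows the keys in a row: round (232,253), cross (258,255), square (285,258) and bar (311,261). The bottle is at (168,172), the jar at (383,231) and the spoon at (280,312). The side view shows the same order: round (281,251), cross (305,239), square (327,227), bar (349,216).

```bash
sed -i '1a from scipy.spatial.transform import Rotation as Ro' h.py; sed -i "s/np.array(c\['rotation'\])/Ro.from_euler('xyz',c['rotation']).as_matrix()/" h.py
python3 - <<'E'
from h import *
px={'top':[(232,253),(258,255),(285,258),(311,261)],'side':[(281,251),(305,239),(327,227),(349,216)]}
for n in px:
    g=cv2.cvtColor(cv2.imread(f'pics/{n}.png'),cv2.COLOR_BGR2GRAY); d=np.load(n+'_d.npy'); uv=[]
    k,l,st,ce=cv2.connectedComponentsWithStats((g>120).astype('uint8'))
    for u,v in px[n]: i=l[v,u]; print(n,i,st[i],ce[i]); uv.append(ce[i] if i else (u,v))
    p=pt_plane(n,uv,.054); print(p.round(4), np.linalg.norm(np.diff(p,axis=0),axis=1))
    e=p[0]-p[3]; print('y axis dir yaw of scale',np.arctan2(-e[0],e[1]))
    print('bench depth check', [d[v,u] for u,v in px[n]])
print('top things', pt_plane('top',[(168,164),(383,229),(280,312)],.07).round(3))
E
```

```text
top 46 [226 246  12  13 110] [231.48181818 252.06363636]
top 47 [251 248  15  15 102] [257.87254902 254.80392157]
top 49 [278 252  13  12 131] [284.14503817 257.55725191]
top 48 [307 251   8  20 117] [310.63247863 260.4017094 ]
[[ 0.5543  0.1373  0.054 ]
 [ 0.5461  0.082   0.054 ]
 [ 0.5378  0.0271  0.054 ]
 [ 0.5293 -0.0281  0.054 ]] [0.05589629 0.05547374 0.05587218]
y axis dir yaw of scale -0.1500837889306486
bench depth check [np.float32(1.0566186), np.float32(1.054321), np.float32(1.0581986), np.float32(1.0547646)]
side 677 [274 244  13  12 124] [280.0483871  249.93548387]
side 646 [297 232  15  12 112] [304.00892857 237.41964286]
side 621 [319 220  16  13 129] [326.66666667 226.13953488]
side 555 [341 207  16  16 111] [348.38738739 214.89189189]
[[ 0.5505  0.1431  0.054 ]
 [ 0.5424  0.0875  0.054 ]
 [ 0.5333  0.0334  0.054 ]
 [ 0.5249 -0.0218  0.054 ]] [0.05609939 0.0548805  0.0558312 ]
y axis dir yaw of scale -0.15437134156163898
bench depth check [np.float32(0.75325763), np.float32(0.77062744), np.float32(0.7895794), np.float32(0.80939966)]
top things [[ 0.749  0.269  0.07 ]
 [ 0.586 -0.183  0.07 ]
 [ 0.425  0.041  0.07 ]]
```

Emit:
servo_tool(motion=[0.024,0.045,0,-0.019,0,0.024,0.045,0,-0.019,0,0.024,0.045,0,-0.019,0,0.024,0.045,0,-0.019,0,0.024,0.045,0,-0.019,0], squeeze=40)

```text
clock: 0.6
tool_pos: [0.2474, -0.4603, 0.2559]
orientation: [-3.141, 0.0, 0.144]
ft_force: [0.6, -0.1, 0.4]
grip_width: 0.0121
gripper_force: 0.0
```

Emit:
servo_tool(motion=[0.024,0.045,0,-0.019,0,0.024,0.045,0,-0.019,0,0.024,0.045,0,-0.019,0,0.024,0.045,0,-0.019,0,0.024,0.045,0,-0.019,0])

```text
clock: 1.1
tool_pos: [0.3372, -0.2917, 0.2561]
orientation: [-3.142, 0.0, 0.044]
ft_force: [1.1, -0.6, -0.7]
grip_width: -0.0002
gripper_force: 0.0
```

Emit:
servo_tool(motion=[0.024,0.045,0,-0.019,0,0.024,0.045,0,-0.019,0,0.024,0.045,0,-0.019,0,0.024,0.045,0,-0.019,0,0.024,0.045,0,-0.019,0])

```text
clock: 1.6
tool_pos: [0.4271, -0.1231, 0.2562]
orientation: [3.141, 0.0, -0.056]
ft_force: [0.3, 0.2, -0.4]
grip_width: 0.0
gripper_force: 0.0
```

Emit:
servo_tool(motion=[0.024,0.045,0,-0.019,0,0.024,0.045,0,-0.019,0,0.024,0.045,0,-0.019,0,0.024,0.045,0,-0.019,0,0,0,0,0,0])

```text
clock: 2.1
tool_pos: [0.5004, 0.0165, 0.2564]
orientation: [-3.138, -0.001, -0.126]
ft_force: [0.0, -0.7, -1.2]
grip_width: -0.0003
gripper_force: 0.0
```

```bash
python3 - <<'E'
from h import *
s=arm.sense();im,d=arm.get_image('wrist');cv2.imwrite('pics/w1.png',im[:,:,::-1]);np.save('w1_d.npy',d)
np.savez('w1.npz',p=s['tool_pos'],o=s['orientation']);print(s['tool_pos'],s['orientation'],arm.camera_info('wrist'))
E
```

```text
[0.50037994 0.01651955 0.25642498] [-3.13764463e+00 -8.07839307e-04 -1.25546888e-01] {'vfov': 61.570507968617704, 'cx': 280.1238265411113, 'cy': 210.46642164030078, 'dist_coeffs': array([-0.08120417,  0.        ,  0.        ,  0.        ,  0.        ]), 'T_tool_cam': array([[-8.31935871e-04, -9.55697909e-01, -2.94348119e-01,
         7.46856096e-02],
       [ 9.99999649e-01, -7.66649067e-04, -3.37188053e-04,
         5.83032357e-04],
       [ 9.65882056e-05, -2.94348297e-01,  9.55698211e-01,
        -1.17928499e-01],
       [ 0.00000000e+00,  0.00000000e+00,  0.00000000e+00,
         1.00000000e+00]])}
```

View pics/w1.png

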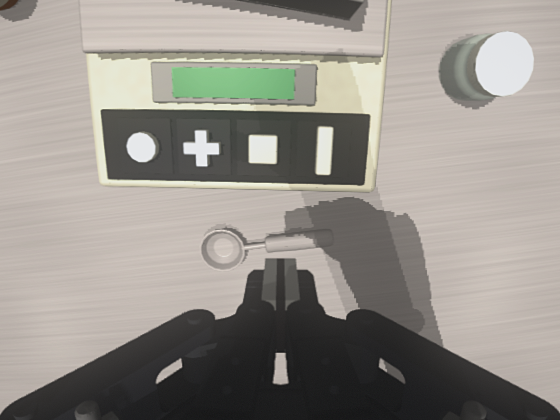

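The wrist view shows the closed fingertips at (280,265). The round key is at (142,148), cross (201,148), square (263,149) and bar (324,150).

```bash
cat >> h.py <<'E'
def wrist_keys(im,seeds,p,o,z=.054,d=None):
    c,K,D=cam('wrist'); T=np.array(c['T_tool_cam']); R=Ro.from_euler('xyz',o).as_matrix()
    g=cv2.cvtColor(im,cv2.COLOR_BGR2GRAY); k,l,st,ce=cv2.connectedComponentsWithStats((g>130).astype('uint8'))
    out=[]
    for u,v in seeds:
        i=l[v,u]; uv=ce[i]; r=cv2.undistortPoints(uv.reshape(1,1,2),K,D).ravel()
        q=R@T[:3,:3]@np.array([*r,1]); o0=p+R@T[:3,3]; w=o0+q*(z-o0[2])/q[2]
        wd=o0+q*np.median(d[l==i]) if d is not None else 0
        print(st[i],uv.round(1),w.round(4),np.round(wd,4)); out.append(w)
    return np.array(out)
E
python3 - <<'E'
from h import *
n=np.load('w1.npz');d=np.load('w1_d.npy')
w=wrist_keys(cv2.imread('pics/w1.png'),[(142,148),(201,148),(263,149),(324,150)],n['p'],n['o'],d=d)
e=w[0]-w[3];print(np.linalg.norm(e)/3,np.arctan2(-e[0],e[1]))
E
```

```text
[126 132  30  30 703] [140.7 146.8] [0.5532 0.1389 0.054 ] [0.5532 0.1388 0.0542]
[183 130  36  37 734] [200.6 148. ] [0.5447 0.084  0.054 ] [0.5447 0.084  0.054 ]
[248 135  29  29 829] [262.1 148.9] [0.5366 0.0287 0.054 ] [0.5367 0.0286 0.0541]
[315 126  18  49 759] [323.8 150.1] [ 0.5286 -0.0266  0.054 ] [ 0.5286 -0.0266  0.0539]
0.05575949413500006 -0.14760914118742177
```

Emit:
servo_tool(motion=[0.014,0.032,0,0,0,0.014,0.032,-0.02,0,0,0.014,0.032,-0.06,0,0,0.014,0.032,-0.06,0,0,0.014,0.032,-0.04,0,0])

```text
clock: 2.65
tool_pos: [0.5493, 0.1267, 0.1218]
orientation: [3.138, 0.003, -0.136]
ft_force: [0.0, -0.4, 0.7]
grip_width: 0.0004
gripper_force: 0.0
```

Emit:
servo_tool(motion=[0,0,-0.02,0,0,0,0,0,0,0,0,0,0,0,0])

```text
clock: 2.95
tool_pos: [0.5508, 0.1265, 0.1103]
orientation: [3.14, -0.0, -0.136]
ft_force: [0.0, -0.7, 0.5]
grip_width: 0.0001
gripper_force: 0.0
```

Emit:
servo_tool(motion=[0.003,0.016,0,-0.01,0,0,0,-0.015,0,0,0,0,-0.014,0,0,0,0,0,0,0,0,0,0,0,0])

```text
clock: 3.45
tool_pos: [0.5525, 0.1395, 0.0878]
orientation: [3.141, 0.001, -0.145]
ft_force: [-0.0, -0.5, -0.4]
grip_width: -0.0002
gripper_force: 0.0
```

```bash
python3 - <<'E'
from h import *
s=arm.sense();im,d=arm.get_image('wrist');cv2.imwrite('pics/w2.png',im[:,:,::-1]);print(s['tool_pos'],s['orientation'],s['ft_force'])
E
```

```text
[0.55253216 0.1395182  0.08779796] [ 3.14056778e+00  7.79386112e-04 -1.45488101e-01] [-0.04266647 -0.54521277 -0.36014887]
```

View pics/w2.png

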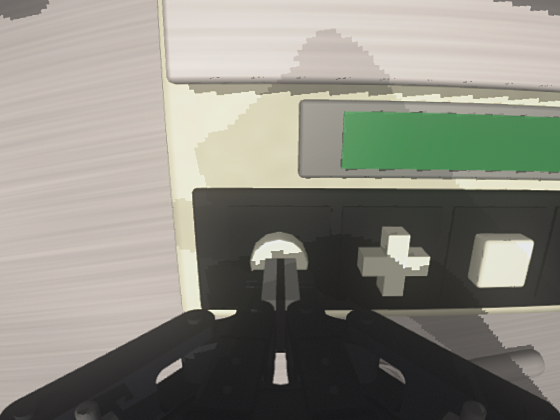

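The tips sit right over the round key at (280,258), about 9 mm above it.

Emit:
servo_tool(motion=[0,0,-0.004,0,0,0,0,-0.004,0,0,0,0,-0.004,0,0,0,0,-0.002,0,0,0,0,0,0,0])

```text
clock: 4.0
tool_pos: [0.5529, 0.1405, 0.0777]
orientation: [3.141, 0.0, -0.145]
ft_force: [-0.6, -0.4, 2.5]
grip_width: 0.0001
gripper_force: 1.1
```

Emit:
servo_tool(motion=[0,0,-0.002,0,0,0,0,-0.002,0,0,0,0,0,0,0,0,0,0,0,0])

```text
clock: 4.4
tool_pos: [0.5529, 0.1405, 0.0749]
orientation: [3.141, -0.0, -0.145]
ft_force: [-0.6, 0.2, 3.1]
grip_width: 0.0001
gripper_force: 1.9
```

Emit:
servo_tool(motion=[0,0,-0.002,0,0,0,0,0,0,0,0,0,0,0,0])

```text
clock: 4.7
tool_pos: [0.5529, 0.1405, 0.0733]
orientation: [3.141, -0.0, -0.145]
ft_force: [-0.6, -1.3, 4.6]
grip_width: -0.0001
gripper_force: 2.4
```

The round key is about 5 mm down at 4.6 N, so it counts as pressed. I'll lift straight up and move over to the bar key.

Emit:
servo_tool(motion=[0,0,0.02,0,0,0,0,0.03,0,0,0,0,0,0,0,0,0,0,0,0])

```text
clock: 5.1
tool_pos: [0.5531, 0.1406, 0.1113]
orientation: [-3.141, -0.001, -0.145]
ft_force: [0.0, 0.7, -0.4]
grip_width: -0.0001
gripper_force: 0.0
```

Emit:
servo_tool(motion=[-0.0064,-0.045,0,0,0,-0.0064,-0.045,0,0,0,-0.0064,-0.045,0,0,0,-0.0064,-0.045,0,0,0,-0.0064,-0.045,0,0,0])

```text
clock: 5.6
tool_pos: [0.5276, -0.0296, 0.1098]
orientation: [3.141, 0.002, -0.144]
ft_force: [0.8, -0.2, 1.3]
grip_width: -0.0001
gripper_force: 0.0
```

Emit:
servo_tool(motion=[0,0,0,0,0,0,0,0,0,0,0,0,0,0,0])

```text
clock: 5.9
tool_pos: [0.5287, -0.0268, 0.1103]
orientation: [-3.141, 0.001, -0.143]
ft_force: [-0.2, -0.5, -0.1]
grip_width: -0.0
gripper_force: 0.0
```

Emit:
servo_tool(motion=[0,0,-0.016,0,0,0,0,-0.016,0,0,0,0,-0.004,0,0,0,0,0,0,0,0,0,0,0,0])

```text
clock: 6.4
tool_pos: [0.5289, -0.0279, 0.0835]
orientation: [-3.142, 0.0, -0.144]
ft_force: [0.4, -0.1, -0.2]
grip_width: -0.0001
gripper_force: 0.0
```

Emit:
servo_tool(motion=[0,0,-0.004,0,0,0,0,-0.004,0,0,0,0,-0.002,0,0,0,0,-0.002,0,0,0,0,0,0,0])

```text
clock: 6.9
tool_pos: [0.5293, -0.0282, 0.075]
orientation: [3.142, -0.001, -0.145]
ft_force: [0.1, 0.8, 2.8]
grip_width: -0.0002
gripper_force: 1.9
```

Emit:
servo_tool(motion=[0,0,-0.002,0,0,0,0,0,0,0,0,0,0,0,0,0,0,0,0,0,0,0,0,0,0])

```text
clock: 7.4
tool_pos: [0.5293, -0.0282, 0.0734]
orientation: [-3.142, -0.001, -0.145]
ft_force: [1.3, -0.7, 4.1]
grip_width: -0.0002
gripper_force: 2.3
```

Emit:
servo_tool(motion=[0,0,0,0,0,0,0,0,0,0,0,0,0,0,0,0,0,0,0,0,0,0,0,0,0])

```text
clock: 7.9
tool_pos: [0.5293, -0.0282, 0.0733]
orientation: [-3.142, -0.001, -0.145]
ft_force: [2.4, -0.1, 4.4]
grip_width: -0.0001
gripper_force: 2.4
```

The bar has been held down for about a second at 4.4 N. Now I'll release it and withdraw.

Emit:
servo_tool(motion=[0,0,0.02,0,0,0,0,0.04,0,0,0,0,0.06,0,0,0,0,0.06,0,0,0,0,0.02,0,0])

```text
clock: 8.4
tool_pos: [0.5296, -0.0277, 0.2276]
orientation: [-3.142, -0.004, -0.144]
ft_force: [-0.5, 0.1, -0.3]
grip_width: 0.0
gripper_force: 0.0
```

Emit:
servo_tool(motion=[-0.04,0,0,0,0,-0.04,0,0,0,0,0,0,0,0,0,0,0,0,0,0,0,0,0,0,0])

```text
clock: 8.9
tool_pos: [0.469, -0.0281, 0.2232]
orientation: [-3.141, 0.0, -0.145]
ft_force: [0.8, -0.2, -0.5]
grip_width: 0.0001
gripper_force: 0.0
```

```bash
python3 - <<'E'
from h import *
im,d=arm.get_image('wrist');cv2.imwrite('pics/w3.png',im[:,:,::-1]);print(arm.sense()['ft_force'],arm.sense()['clock'])
E
```

```text
[0.88602655 0.12567911 0.51594746] 8.95
```

View pics/w3.png

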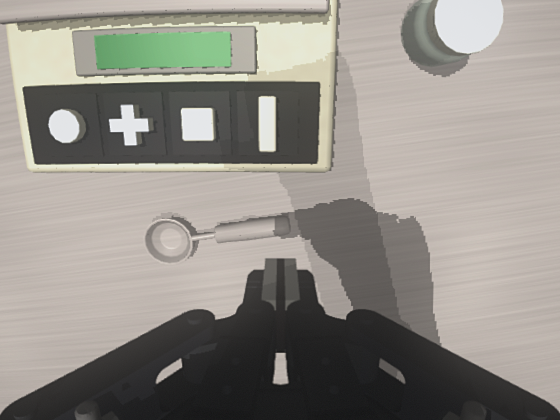

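All four keys look up: round (66,126), cross (129,125), square (198,124), bar (267,123). The spoon (220,235) and jar (468,25) appear undisturbed, and the gripper is clear of everything.

```bash
python3 -c "
from bench import arm
print(arm.close_job())"
```

```text
the job is handed in; nothing more can be done
None
```

I pressed and released the round key, then held the bar key down for about a second and let it up. The gripper is withdrawn and the job is handed in at about 9 s; no verdict came back, but the last picture showed all four keys up and the spoon and jar undisturbed (tub and bottle were out of view).

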